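# Load the sample tube into the turbidity meter through its sprung light flaps

### The job

Take the filled test tube from the rack, keep it upright and push it down through the two sprung light flaps of the turbidity meter, gently but until it is fully home and has pressed the sprung seat at the bottom of the shaft down. Then take the hand out so that both flaps swing shut over the tube. The tube is glass, so do not force it, and leave everything else as it stands.

Things in the scene. Friction and masses are not known exactly. Their poses are not given: they have to be found in the camera images.
- sample_mid (a point): centre of the sample tube, the only filled tube in the rack (tan contents): straight glass, 118 mm long, 18.6 mm in diameter, 30 g. On its axis, 59 mm above its foot; z to its open top. It stands in the rack with its foot 6 mm and its top 124 mm above the worktop; the rack's deck is 83 mm high, so 41 mm stand free above it. Grip it there, across the rack (along the rack's x)
- rack: white six-hole test-tube rack, 44 x 133 x 83 mm, fixed to the worktop; origin under its centre, y along its row of holes, x across it. The holes are 20 mm apart in one row; the three tubes stand 40 mm apart, in any order
- empty_a_mid (a point): centre of an empty clear test tube in the rack, 112 mm long, 18.6 mm in diameter: leave it there
- empty_b_mid (a point): centre of another empty clear test tube in the rack, 112 mm long: leave it there
- meter: turbidity meter: fixed grey tower, 104 mm (x) by 130 mm (y), flat top 158 mm high, with a sloping console below 90 mm in front (reaching to x = -115 mm); origin under the tower's centre, x to the back, z up. It bears the flaps, the tube shaft and the seat. The glass stands 20 N between tube and meter, all contacts added (the springs alone make up to 9 N)
- mouth (a point): centre of the shaft's mouth, level with the top of the black collar (62 x 82 mm), 164 mm above the worktop; axes as the meter's. The mouth is 30 mm (x) by 50 mm (y), closed by two flaps 2.5 mm down. Below them a lead-in narrows to a square shaft on this axis, 20 mm wide, from 72 mm down. A side spring 76 mm down rubs on the tube (1 to 4 N), so it does not drop but stays where it is pushed
- leaf_front (a joint): flap on the console side, hinged along the mouth's long side, 15 mm long, opens down and inwards: 0 shut, 1.5 rad hanging open. A spring shuts it (under 2 N at its edge)
- leaf_back (a joint): the like flap on the back side of the mouth: 0 shut, 1.5 rad hanging open
- seat (a joint): sprung seat at the bottom of the shaft: 0 free, 0.004 m fully down on its stop (spring 0.9 N); the tube keeps it down. Its height is set inside and differs each time: a tube that is home has its top 20 to 33 mm below the collar's top, to be found by feel. Let go with the tube's top above the collar and push it on with the shut fingertips, which fit if they shut along the mouth's y
- vial_white: small vial with a white cap, 23 x 52 mm, standing between rack and meter; origin under its centre: a bystander
- vial_black: small vial with a black cap, 23 x 52 mm, standing between rack and meter; origin under its centre: a bystander
- tweezers: steel tweezers lying on the worktop, 128 mm long: a bystander
- beaker: clouded plastic beaker, 66 x 82 mm, behind the meter; origin under its centre: a bystander

How it is judged:
By the outcome, as a careful person would: the job done as asked, in the order asked, and still so for the second after the job is handed in, with the robot touching nothing.
It also fails if it takes over 61 s, if anything falls off the work surface, if the arm or the gripper's body presses on something with over 40 N, if the wrist force passes 120 N, or if a joint passes its speed limit or range.

### The arm

A 6-joint arm with a two-finger parallel gripper is mounted at the origin on a cart in front of the work surface, level with it; the furniture and walls round the work are solid. World frame = base frame: x ahead of the robot, y to its left, z up, the work surface at z = 0. Lengths are in m, angles in rad, forces in N, time in s.
With the tool pointing down it reaches from about 0.35 to 0.8 m from the base axis. Payload 7.3 kg.
Tool frame: the origin (TCP) lies on the mounting face of the last link; the fingertips stand 173 mm ahead of it and the grasp point (between the pads) lies 155 mm ahead of it; x points along the fingers, z is the direction in which the jaws open and shut, and the axes are right-handed (so a half turn about x gives the same grasp; the last joint's range is limited). The gripper opens to 85 mm and grips with 20 to 120 N. Pads are 22 mm wide; open, the fingers measure 114 mm over their backs; the gripper's body (76 mm by 85 mm) begins 54 mm behind the grasp point. The pads swing forward as they close: fully open they stand 13 mm farther back than shut.
Start: joints at [-1.394, 0.342, 1.524, -0, 1.275, -0.146], TCP at [0.167, -0.498, 0.405] pointing down, gripper open.
Joint ranges: [-2.53, 2.53], [-0.77, 2.02], [0.04, 2.7], [-1, 4.14], [0.28, 2.66], [-3.11, 3.11]. Speed limits (rad/s): [2.57, 2.57, 3.14, 3.14, 3.14, 3.14].

### API

Orientations are given as a unit quaternion [w, x, y, z].
In Python, from rig import telemetry, optics, ticket gives the robot as it stands.
- The arm moves only by the tool jog_arm, never from a script. Its argument "increments" is a list of rows, each an object with "linear": the shift along the tool's x, y, z as a fraction of full scale, a list of three; "turn": the turn about the tool's x as a fraction of full scale. A call has 1 to 5 rows; each row shifts and turns the commanded pose from where the row before left it, along the tool's axes as they then stand; what a row does not reach is not made up. Full scale, the value 1, is 750 mm for a shift and 45 degrees for a turn. A row lasts 1/8 s, in which the tool goes at most 62.5 mm and 10.7 degrees, less where a joint would pass 70% of its speed; a pose out of reach is approached as far as the arm can. A call with a number of a shift or a turn outside -1 to 1 is refused whole. A call with a gripper value outside its range is refused whole. "grip" is the opening, from 0 (shut) to 1 (fully open), set as the call begins (left out, the last holds). The fingers move at their own pace and stop on an object; "squeeze" is the grip in N (left out, the last holds). Time passes only in rows, so rows that do not move let the fingers close. It gives the time, the measured TCP pose, the force and the opening at its end, in the units of the state.
- telemetry.read_state(): the state, without advancing time (a new reading comes with each control period).
- optics.read_camera(name): name is "scene" or "top"; returns (picture, depth): 384x512x3 uint8, blue, green, red; 384x512 float32, m along the optical axis (not along the pixel's ray), 0 where there is no reading.
- optics.camera_params(name): a dict with "fov_y" (degrees; the focal length in pixels is half the picture's height over the tangent of half this angle, whatever the lens; pixels are square), "cx", "cy" (the principal point, pixels), "world_to_cam" (4x4, takes a point from world to camera coordinates). Camera axes: x right, y down, z forward; pixel columns grow to the right and rows downward; lengths in m; the calibration is good to about 2 mm. A picture is of the moment at which its call begins. camera_params takes no time and is no camera call.
- ticket.finish_job(): hands the job in, once; it reports no verdict.
Trained networks look in the newest picture that a camera, given by its name, has taken for a name from the list of things; names that differ only in an ending like _2 or _b are one class to them, and where a whole thing is asked for, a point or a joint stands for the part that bears it (a point fixed in the world has none). Each returns a list of dicts, best first, with "p" (0 to 1); they miss things now and then, are a little off and sometimes report something else, mostly with a low value. They report only what shows in the picture. A call takes as long as a camera call.
- optics.outline_of(camera, thing): "pixels" (384x512 bool, what is visible of it) and "position" ([column, row] as shares, 0 to 1, of the picture: columns of its width, rows of its height, amid what is visible of it).
- optics.landmark_of(camera, thing): "position" ([column, row] as shares, 0 to 1, of the picture: columns of its width, rows of its height: a listed point, or the origin of a listed thing).
The state is a dict: "time": time; "q": joint angles; "dq": joint speeds; "effort": joint torques, N m; "position": TCP position; "ee_rot": TCP orientation; "force": force on the tool from outside, world axes, zero at the start; "torque": the same for the moment, N m; "grip_width": finger opening in m.
Only numpy, scipy, OpenCV 4.12 (cv2) and the standard library are available. Lean on these libraries where they do the work, as an engineer would, in place of code of your own. Each camera call takes 0.05 s, during which the arm holds its last target. There are 200 camera calls.

## Working session

There is one attempt and no reset: what is moved stays moved. The work goes in short steps, Python scripts to look and compute and a tool call to move; the robot and the scene stay as the last step left them, time stands still between calls to the robot, and variables do not carry over. Pictures are saved under pics/ and viewed, about 8 in all and at most 12, crops included, and the job is handed in when it is done.

Besides the shell and the picture viewer there is one more tool, called after "Emit:" by a JSON object that holds its "name" and its "arguments", one argument or row to a line. jog_arm: Moves the arm, as the interface text tells. Shift numbers are shares of 750 mm and turn numbers shares of 45 degrees, none past 1 either way. Its arguments: {"type":"object","properties":{"increments":{"type":"array","items":{"type":"object","properties":{"linear":{"type":"array","items":{"type":"number","minimum":-1,"maximum":1}},"turn":{"type":"number","minimum":-1,"maximum":1}}}},"grip":{"type":"number"},"squeeze":{"type":"number"}},"required":["increments"]}

```bash
mkdir -p pics
cat > h.py <<'E'
import numpy as np, cv2
from rig import telemetry, optics, ticket
def cam(n):
    p=optics.camera_params(n); f=192/np.tan(np.radians(p['fov_y'])/2)
    return f,p['cx'],p['cy'],np.array(p['world_to_cam'])
def ray(n,u,v):
    f,cx,cy,T=cam(n); d=T[:3,:3].T@np.array([(u-cx)/f,(v-cy)/f,1]); o=-T[:3,:3].T@T[:3,3]; return o,d
def at_z(n,u,v,z):
    o,d=ray(n,u,v); return o+d*(z-o[2])/d[2]
def at_depth(n,u,v,dep):
    o,d=ray(n,u,v); return o+d*dep
def proj(n,P):
    f,cx,cy,T=cam(n); c=T[:3,:3]@np.array(P)+T[:3,3]; return f*c[0]/c[2]+cx,f*c[1]/c[2]+cy
E
python3 - <<'E'
from h import *
s=telemetry.read_state(); print({k:np.round(v,3) for k,v in s.items()})
for n in('scene','top'):
    im,d=optics.read_camera(n); cv2.imwrite(f'pics/{n}0.png',im); print(n,optics.camera_params(n))
    for t,z in(('sample_mid',.065),('mouth',.164),('rack',0),('meter',0),('vial_white',0),('vial_black',0),('beaker',0),('empty_a_mid',.062)):
        for r in optics.landmark_of(n,t)[:3]:
            u,v=r['position'][0]*512,r['position'][1]*384
            print(t,round(r['p'],2),round(u),round(v),at_z(n,u,v,z).round(3))
E
```

```text
{'time': np.float64(0.0), 'q': array([-1.394,  0.343,  1.525,  0.   ,  1.275, -0.146]), 'dq': array([-0.001, -0.   ,  0.   , -0.   ,  0.002,  0.001]), 'effort': array([ 1.0000e-03, -4.3368e+01, -2.4601e+01, -0.0000e+00,  8.0000e-03,
       -0.0000e+00]), 'position': array([ 0.167, -0.498,  0.404]), 'ee_rot': array([ 0.573,  0.414,  0.574, -0.413]), 'force': array([ 0.12 ,  0.36 , -0.713]), 'torque': array([0.031, 0.056, 0.017]), 'grip_width': np.float64(0.085)}
scene {'fov_y': 50.58270910030917, 'cx': 251.70714277184945, 'cy': 186.26983845861804, 'world_to_cam': array([[ 0.89906384, -0.4376548 , -0.01193639, -0.47300988],
       [-0.27899457, -0.55169493, -0.7859992 ,  0.24914579],
       [ 0.33741108,  0.70999365, -0.61811227,  0.8924012 ],
       [ 0.        ,  0.        ,  0.        ,  1.        ]])}
sample_mid 0.45 297 285 [ 0.503 -0.264  0.065]
sample_mid 0.42 232 239 [ 0.437 -0.083  0.065]
mouth 0.9 241 144 [0.562 0.135 0.164]
rack 0.57 282 292 [ 0.492 -0.222  0.   ]
meter 0.59 242 196 [0.552 0.121 0.   ]
vial_white 0.69 233 239 [ 0.462 -0.023  0.   ]
vial_black 0.48 254 237 [ 
[... 181 characters left out ...]
9825599735, 'world_to_cam': array([[-0.0026391 , -0.99995398,  0.00922363, -0.00454233],
       [-0.99148934,  0.00141597, -0.13018017,  0.54975204],
       [ 0.13016112, -0.00948869, -0.99144745,  1.08889197],
       [ 0.        ,  0.        ,  0.        ,  1.        ]])}
sample_mid 0.46 349 208 [ 0.494 -0.265  0.065]
mouth 0.92 197 180 [0.556 0.135 0.164]
mouth 0.58 266 204 [ 0.497 -0.035  0.164]
rack 0.56 332 210 [ 0.493 -0.233  0.   ]
meter 0.95 208 190 [0.553 0.125 0.   ]
meter 0.3 179 140 [0.701 0.214 0.   ]
vial_white 0.4 260 216 [ 0.476 -0.025  0.   ]
vial_black 0.61 265 201 [ 0.521 -0.04   0.   ]
beaker 0.63 176 141 [0.699 0.221 0.   ]
empty_a_mid 0.64 330 210 [ 0.49  -0.214  0.062]
```

```bash
python3 -c "
import cv2,numpy as np
a=cv2.imread('pics/scene0.png');b=cv2.imread('pics/top0.png')
cv2.imwrite('pics/s0.png',cv2.resize(a,(800,600)));cv2.imwrite('pics/t0.png',cv2.resize(b,(800,600)))"
```

```text
(no output)
```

View pics/s0.png

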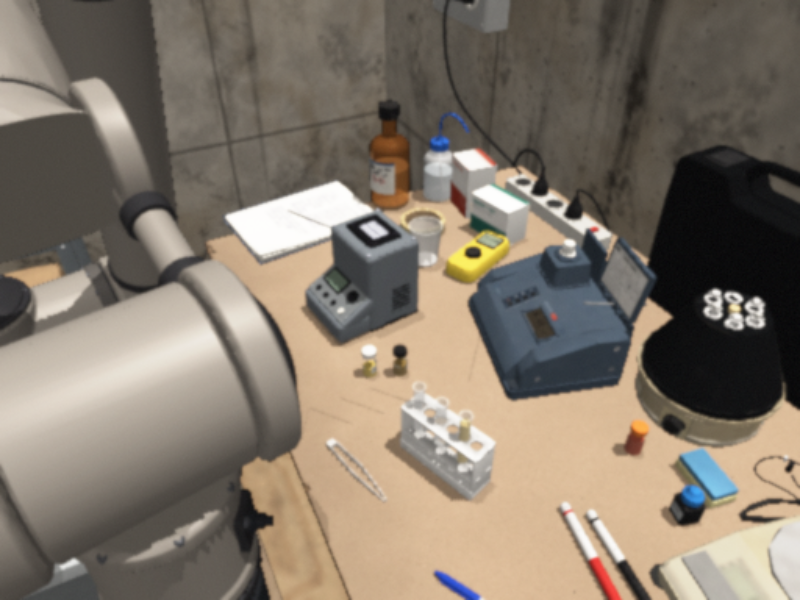

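View pics/t0.png

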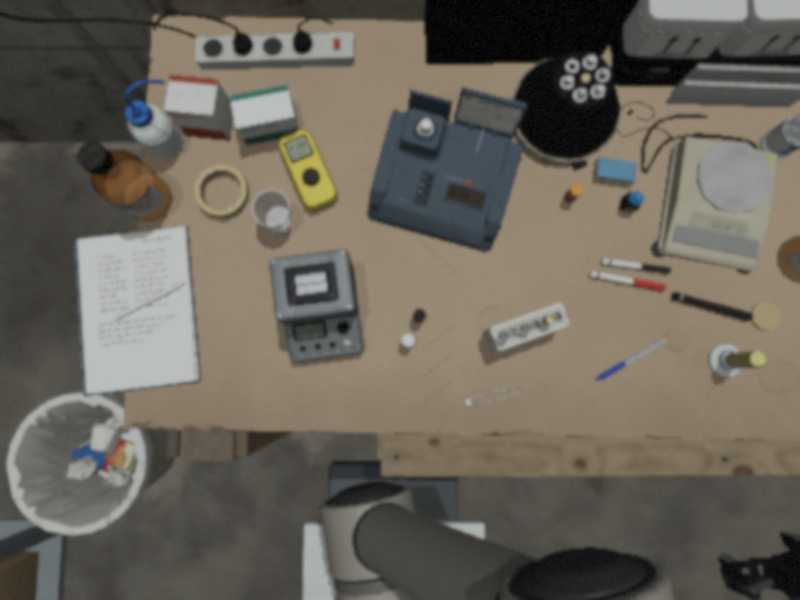

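Run:
```python
from h import *
n='top'
im,d=optics.read_camera(n)
f,cx,cy,T=cam(n)
vv,uu=np.mgrid[:384,:512]
C=np.stack([(uu-cx)/f*d,(vv-cy)/f*d,d],-1)
W=(C-T[:3,3])@T[:3,:3]
def rect(m,z,name):
    pts=np.argwhere(m)[:,::-1]
    P=np.array([at_z(n,u,v,z)[:2] for u,v in pts])
    r=cv2.minAreaRect((P*1000).astype(np.float32)); print(name,len(P),r,'mean',P.mean(0).round(4), 'zmed',np.median(W[m][:,2]).round(4))
def near(x,y,r): return (abs(W[...,0]-x)<r)&(abs(W[...,1]-y)<r)&(d>0)
rect(near(.556,.13,.1)&(W[...,2]>.14)&(W[...,2]<.18),.158,'metertop')
rect(near(.493,-.23,.09)&(W[...,2]>.07)&(W[...,2]<.1),.083,'rack')
g=cv2.cvtColor(im,cv2.COLOR_BGR2GRAY)
rect(near(.556,.13,.1)&(W[...,2]>.15)&(g<70),.164,'collar dark')
for nm in('outline rack','outline meter'):
    r=optics.outline_of(n,nm.split()[1])[0]; print(nm,r['p'],r['pixels'].sum())
    if 'rack' in nm: rect(r['pixels'],.083,'rack outl')
a=cv2.resize(im[190:235,295:375],(800,450),interpolation=cv2.INTER_CUBIC)
b=cv2.resize(im[155:235,165:245],(600,600),interpolation=cv2.INTER_CUBIC)
cv2.imwrite('pics/c1.png',a);cv2.imwrite('pics/c2.png',b)
im2,_=optics.read_camera('scene')
cv2.imwrite('pics/c3.png',cv2.resize(im2[235:325,245:325],(533,600),interpolation=cv2.INTER_CUBIC))
c=np.hstack([cv2.resize(a,(400,225)),np.zeros((225,0,3),np.uint8)])
c=np.vstack([c,cv2.resize(im[155:235,165:245],(400,375)[:2])[:375]])
c=np.hstack([c,cv2.resize(im2[235:325,245:325],(400,600),interpolation=cv2.INTER_CUBIC)])
cv2.imwrite('pics/c4.png',c)
```

```text
metertop 2096 ((551.6563720703125, 130.8101806640625), (103.77153778076172, 129.04733276367188), 7.550889492034912) mean [0.5513 0.131 ] zmed 0.1585
rack 596 ((490.7763671875, -231.64459228515625), (41.837257385253906, 133.54080200195312), 19.45176887512207) mean [ 0.49   -0.2297] zmed 0.0834Traceback (most recent call last):
  File "<stdin>", line 16, in <module>
  File "<stdin>", line 10, in rect
  File "h.py", line 9, in at_z
    o,d=ray(n,u,v); return o+d*(z-o[2])/d[2]
        ~~~^^^^^^^
  File "h.py", line 7, in ray
    f,cx,cy,T=cam(n); d=T[:3,:3].T@np.array([(u-cx)/f,(v-cy)/f,1]); o=-T[:3,:3].T@T[:3,3]; return o,d
              ~~~^^^
  File "h.py", line 4, in cam
    p=optics.camera_params(n); f=192/np.tan(np.radians(p['fov_y'])/2)
ValueError: time passes only in moves, steps and waits
```

```bash
sed -i 's/^def cam(n):/import functools\n@functools.lru_cache\ndef cam(n):/' h.py
python3 - <<'E'
from h import *
im,d=optics.read_camera('top'); im2,d2=optics.read_camera('scene')
def rot(a): a=np.radians(a); return np.array([[np.cos(a),-np.sin(a)],[np.sin(a),np.cos(a)]])
def crop(im,n,u0,v0,w,h,k,marks):
    a=cv2.resize(im[v0:v0+h,u0:u0+w],None,fx=k,fy=k,interpolation=cv2.INTER_CUBIC)
    for P,c in marks:
        u,v=proj(n,P); cv2.circle(a,(int((u+.5-u0)*k),int((v+.5-v0)*k)),2,c,-1)
    return a
rk=np.array([.4908,-.2316]); mt=np.array([.5517,.1308])
mk=[(np.r_[rk+rot(19.45)@[0,s],.083],(0,0,255)) for s in(-.05,-.03,-.01,.01,.03,.05)]
mk+=[(np.r_[rk+rot(19.45)@[0,-.03],.124],(0,255,0))]
mm=[(np.r_[mt+rot(7.55)@[a*.052,b*.065],.158],(0,0,255)) for a in(-1,1) for b in(-1,1)]
mm+=[(np.r_[mt+rot(7.55)@[a*.031,b*.041],.164],(0,255,0)) for a in(-1,1) for b in(-1,1)]
A=crop(im,'top',300,190,80,45,5,mk); B=crop(im,'top',165,152,80,75,5,mm); C=crop(im2,'scene',245,235,80,90,5,mk)
D=crop(im2,'scene',195,125,80,30,5,mm)
cv2.imwrite('pics/c1.png',np.hstack([np.vstack([A,B]),np.vstack([C,D])]))
# collar measured as dark-vs-grey pixel rows
g=cv2.cvtColor(im,cv2.COLOR_BGR2GRAY)
m=(g<75)
x,y=np.meshgrid(range(512),range(384)); 
u,v=proj('top',np.r_[mt,.164]); m&=(abs(x-u)<24)&(abs(y-v)<18)
nn,l,st,ct=cv2.connectedComponentsWithStats(m.astype(np.uint8)); k=1+st[1:,4].argmax(); print(st[k])
P=np.array([at_z('top',a,b,.164)[:2] for b,a in np.argwhere(l==k)]); print(cv2.minAreaRect((P*1000).astype(np.float32)))
E
```

```text
[182 168  34  27 448]
((552.6416625976562, 131.6814422607422), (60.21406173706055, 78.53251647949219), 7.512781143188477)
```

View pics/c1.png

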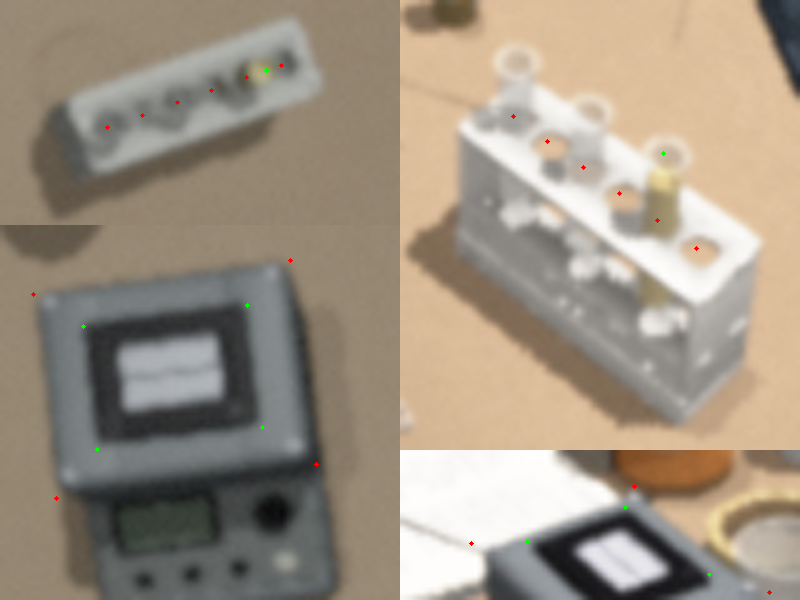

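```bash
cat >> h.py <<'E'
from scipy.spatial.transform import Rotation as R
def plan(tgt,yaw=None):
    "tool-frame shift to world target tcp, before turning; jaw yaw turn in 45deg shares"
    s=telemetry.read_state(); q=s['ee_rot']; r=R.from_quat([q[1],q[2],q[3],q[0]]).as_matrix()
    p=np.array(s['position']); z=r[:,2]; a=np.degrees(np.arctan2(z[1],z[0]))
    print('t',round(s['time'],2),'p',p.round(4),'x',r[:,0].round(3),'jaw',round(a,2),'q',np.round(s['q'],2),'F',np.round(s['force'],1),'w',round(s['grip_width'],4))
    dw=np.array(tgt)-p; print('shift before turn (shares)',(r.T@dw/.75).round(4))
    if yaw is not None:
        dy=(yaw-a+90)%180-90; print('turn tot',round(-dy/45,4),'deg',round(-dy,1))
        r2=R.from_euler('z',dy,degrees=True).as_matrix()@r; print('shift after turn',(r2.T@dw/.75).round(4))
E
python3 -c "
from h import *
plan([.501,-.260,.405],19.45)"
```

```text
t 1.05 p [ 0.1665 -0.4979  0.4047] x [ 0. -0. -1.] jaw -71.51 q [-1.39  0.34  1.52 -0.    1.28 -0.15] F [ 0.1 -0.1 -0.8] w 0.0853
shift before turn (shares) [-4.000e-04  5.235e-01 -1.594e-01]
turn tot 1.9787 deg 89.0
shift after turn [-4.000e-04 -1.506e-01 -5.261e-01]
```

Emit:
{"name": "jog_arm", "arguments": {
  "increments": [
    {"linear": [0, 0.052, -0.016]},
    {"linear": [0, 0.052, -0.016]},
    {"linear": [0, 0.052, -0.016]},
    {"linear": [0, 0.052, -0.016]},
    {"linear": [0, 0.052, -0.016]}
  ],
  "squeeze": 20
}}

```text
invalid input
```

Emit:
{"name": "jog_arm", "arguments": {
  "increments": [
    {"linear": [0, 0.052, -0.016]},
    {"linear": [0, 0.052, -0.016]},
    {"linear": [0, 0.052, -0.016]},
    {"linear": [0, 0.052, -0.016]},
    {"linear": [0, 0.0555, -0.0154]}
  ]
}}

```text
invalid input
```

Emit:
{"name": "jog_arm", "arguments": {
  "increments": [
    {"turn": -0.2},
    {"turn": -0.22},
    {"turn": -0.22},
    {"turn": -0.22},
    {"turn": -0.22}
  ]
}}

```text
invalid input
```

Emit:
{"name": "jog_arm", "arguments": {
  "increments": [
    {"turn": -0.22},
    {"turn": -0.22},
    {"turn": -0.22},
    {"turn": -0.22},
    {"turn": -0.06}
  ]
}}

```text
invalid input
```

Run:
```python
from h import *
im,d=optics.read_camera('top'); im2,d2=optics.read_camera('scene')
plan([.501,-.260,.300],19.45)
s=telemetry.read_state();p=np.array(s['position'])
for n in('top','scene'):
    for r in optics.landmark_of(n,'sample_mid')[:2]:
        u,v=r['position'][0]*512,r['position'][1]*384; print(n,round(r['p'],2),at_z(n,u,v,.065).round(4))
print(proj('top',p-[0,0,.155]),proj('scene',p-[0,0,.155]))
cv2.imwrite('pics/g1.png',cv2.resize(im2[170:320,200:400],(800,600),interpolation=cv2.INTER_CUBIC))
```

```text
t 1.15 p [ 0.1666 -0.4979  0.4048] x [ 0. -0. -1.] jaw -71.51 q [-1.39  0.34  1.52  0.    1.28 -0.15] F [-0.8  0.4  0.1] w 0.0855
shift before turn (shares) [ 0.1396  0.5235 -0.1594]
turn tot 1.9788 deg 89.0
shift after turn [ 0.1396 -0.1506 -0.5261]
top 0.64 [ 0.49   -0.2622  0.065 ]
scene 0.48 [ 0.4982 -0.2682  0.065 ]
(np.float64(482.7913217807593), np.float64(351.94876726329494)) (np.float64(151.82739709063947), np.float64(445.3789079041091))
```

View pics/g1.png

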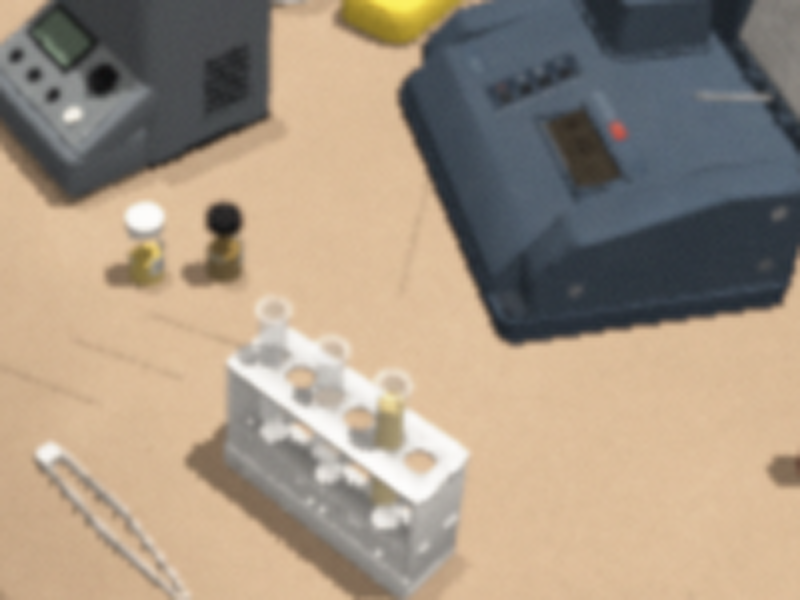

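The picture shows the same scene as before, with the sample still in the fifth hole, because the calls were refused. I'll give every row both fields.

Emit:
{"name": "jog_arm", "arguments": {
  "increments": [
    {"linear": [0, 0.052, -0.016], "turn": 0},
    {"linear": [0, 0.052, -0.016], "turn": 0},
    {"linear": [0, 0.052, -0.016], "turn": 0},
    {"linear": [0, 0.052, -0.016], "turn": 0},
    {"linear": [0, 0.052, -0.016], "turn": 0}
  ],
  "grip": 1,
  "squeeze": 20
}}

```text
time: 1.88
position: [0.3334, -0.3783, 0.4048]
ee_rot: [0.574, 0.413, 0.574, -0.413]
force: [0.3, -0.2, 1.0]
grip_width: 0.0852
```

Emit:
{"name": "jog_arm", "arguments": {
  "increments": [
    {"linear": [0, 0.052, -0.016], "turn": 0},
    {"linear": [0, 0.052, -0.016], "turn": 0},
    {"linear": [0, 0.052, -0.016], "turn": 0},
    {"linear": [0, 0.052, -0.016], "turn": 0},
    {"linear": [0, 0.055, -0.0154], "turn": 0}
  ]
}}

```text
time: 2.5
position: [0.5016, -0.2592, 0.4048]
ee_rot: [0.574, 0.413, 0.574, -0.413]
force: [-0.2, -0.5, -0.4]
grip_width: 0.085
```

Emit:
{"name": "jog_arm", "arguments": {
  "increments": [
    {"linear": [0, 0, 0], "turn": -0.2},
    {"linear": [0, 0, 0], "turn": -0.22},
    {"linear": [0, 0, 0], "turn": -0.22},
    {"linear": [0, 0, 0], "turn": -0.22},
    {"linear": [0, 0, 0], "turn": -0.22}
  ]
}}

```text
time: 3.12
position: [0.5007, -0.2601, 0.4047]
ee_rot: [0.693, 0.138, 0.693, -0.138]
force: [-0.3, -0.1, -0.0]
grip_width: 0.0854
```

Emit:
{"name": "jog_arm", "arguments": {
  "increments": [
    {"linear": [0, 0, 0], "turn": -0.22},
    {"linear": [0, 0, 0], "turn": -0.22},
    {"linear": [0, 0, 0], "turn": -0.22},
    {"linear": [0, 0, 0], "turn": -0.22},
    {"linear": [0, 0, 0], "turn": -0.06}
  ]
}}

```text
time: 3.75
position: [0.5006, -0.2601, 0.4047]
ee_rot: [0.697, -0.12, 0.697, 0.12]
force: [0.0, -0.6, -0.5]
grip_width: 0.0854
```

Run:
```python
from h import *
im,d=optics.read_camera('top'); im2,d2=optics.read_camera('scene')
plan([.501,-.260,.300],19.45)
p=np.array(telemetry.read_state()['position'])
print(proj('top',p-[0,0,.155]),proj('scene',p-[0,0,.155]))
c=cv2.resize(im2[170:320,200:400],(800,600),interpolation=cv2.INTER_CUBIC)
cv2.imwrite('pics/g2.png',c)
```

```text
t 3.85 p [ 0.5006 -0.2601  0.4047] x [-0. -0. -1.] jaw 19.41 q [-0.61  0.41  1.41 -0.    1.31 -0.95] F [ 0.2 -0.2 -0.6] w 0.085
shift before turn (shares) [ 1.396e-01 -1.000e-04  5.000e-04]
turn tot -0.0009 deg -0.0
shift after turn [ 1.396e-01 -1.000e-04  5.000e-04]
(np.float64(366.9194004048697), np.float64(198.35961627864378)) (np.float64(301.1701574015818), np.float64(218.16790052536157))
```

View pics/g2.png

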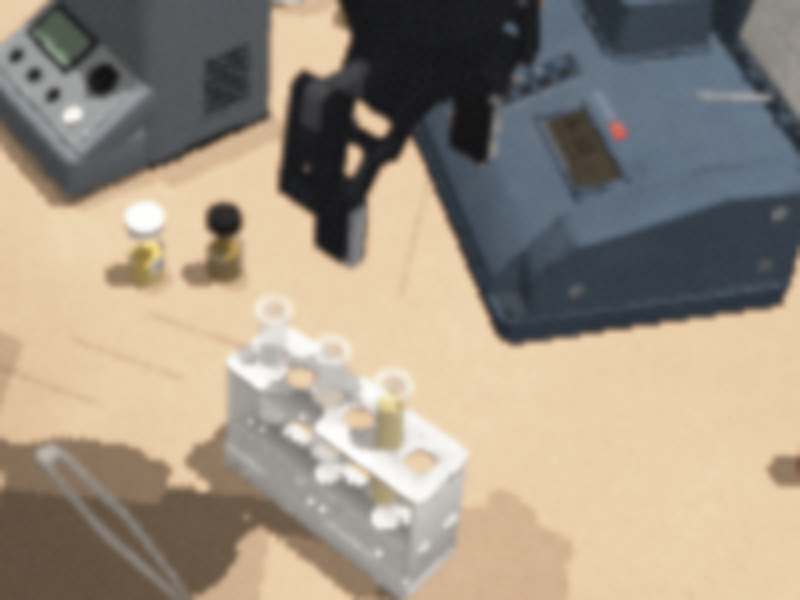

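The open gripper straddles the sample, whose rim is at crop (393,383), about where the projection puts it. Next I descend and grip.

Emit:
{"name": "jog_arm", "arguments": {
  "increments": [
    {"linear": [0.05, 0, 0], "turn": 0},
    {"linear": [0.05, 0, 0], "turn": 0},
    {"linear": [0.04, 0, 0], "turn": 0},
    {"linear": [0.03, 0, 0], "turn": 0},
    {"linear": [0.011, 0, 0], "turn": 0}
  ]
}}

```text
time: 4.47
position: [0.5004, -0.26, 0.2677]
ee_rot: [0.696, -0.118, 0.698, 0.119]
force: [0.4, -0.9, -0.6]
grip_width: 0.0853
```

Emit:
{"name": "jog_arm", "arguments": {
  "increments": [
    {"linear": [0, 0, 0], "turn": 0},
    {"linear": [0, 0, 0], "turn": 0},
    {"linear": [0, 0, 0], "turn": 0},
    {"linear": [0, 0, 0], "turn": 0},
    {"linear": [0, 0, 0], "turn": 0}
  ],
  "grip": 0.15,
  "squeeze": 25
}}

```text
time: 5.1
position: [0.5006, -0.2602, 0.2695]
ee_rot: [0.697, -0.119, 0.697, 0.119]
force: [-1.1, -0.2, 3.2]
grip_width: 0.0179
```

Emit:
{"name": "jog_arm", "arguments": {
  "increments": [
    {"linear": [0, 0, 0], "turn": 0},
    {"linear": [0, 0, 0], "turn": 0},
    {"linear": [0, 0, 0], "turn": 0}
  ]
}}

```text
time: 5.48
position: [0.5007, -0.2603, 0.2695]
ee_rot: [0.697, -0.119, 0.697, 0.119]
force: [-2.2, -0.4, 5.1]
grip_width: 0.0178
```

Emit:
{"name": "jog_arm", "arguments": {
  "increments": [
    {"linear": [-0.02, 0, 0], "turn": 0},
    {"linear": [-0.03, 0, 0], "turn": 0},
    {"linear": [-0.05, 0, 0], "turn": 0},
    {"linear": [-0.06, 0, 0], "turn": 0},
    {"linear": [-0.06, 0, 0], "turn": 0}
  ]
}}

```text
time: 6.1
position: [0.5004, -0.2597, 0.436]
ee_rot: [0.697, -0.119, 0.697, 0.119]
force: [-0.2, -0.1, -0.5]
grip_width: 0.0173
```

Emit:
{"name": "jog_arm", "arguments": {
  "increments": [
    {"linear": [-0.04, 0, 0], "turn": 0},
    {"linear": [0, 0, 0], "turn": -0.2},
    {"linear": [0, 0, 0], "turn": -0.22},
    {"linear": [0, 0, 0], "turn": -0.22},
    {"linear": [0, 0, 0], "turn": -0.22}
  ]
}}

```text
time: 6.72
position: [0.5005, -0.2597, 0.4647]
ee_rot: [0.617, -0.345, 0.617, 0.345]
force: [-1.0, -0.2, -0.6]
grip_width: 0.0177
```

Emit:
{"name": "jog_arm", "arguments": {
  "increments": [
    {"linear": [0, 0, 0], "turn": -0.22},
    {"linear": [0, 0, 0], "turn": -0.22},
    {"linear": [0, 0, 0], "turn": -0.22},
    {"linear": [0, 0, 0], "turn": -0.216},
    {"linear": [0, 0, 0], "turn": 0}
  ]
}}

```text
time: 7.35
position: [0.5005, -0.2598, 0.4646]
ee_rot: [-0.467, 0.531, -0.466, -0.531]
force: [0.3, 0.7, -0.8]
grip_width: 0.0177
```

Run:
```python
from h import *
plan([.5527,.1315,.465],97.55)
im,d=optics.read_camera('top')
g=cv2.cvtColor(im,cv2.COLOR_BGR2GRAY); u,v=proj('top',[.5527,.1315,.1615]); u,v=int(u),int(v)
y,x=np.mgrid[:384,:512]; m=(g>130)&(abs(x-u)<18)&(abs(y-v)<14)
P=np.array([at_z('top',a,b,.1615)[:2] for b,a in np.argwhere(m)]); print(cv2.minAreaRect((P*1000).astype(np.float32)),P.mean(0))
w=np.clip(g.astype(float)-90,0,None)*((abs(x-u)<16)&(abs(y-v)<11)); print(at_z('top',(w*x).sum()/w.sum(),(w*y).sum()/w.sum(),.1615))
```

```text
t 7.35 p [ 0.5005 -0.2598  0.4646] x [ 0.  0. -1.] jaw 97.44 q [-0.61  0.38  1.31  0.    1.46 -2.32] F [ 0.3  0.7 -0.8] w 0.0177
shift before turn (shares) [-5.000e-04 -1.365e-01  5.083e-01]
turn tot -0.0025 deg -0.1
shift after turn [-5.000e-04 -1.375e-01  5.080e-01]
((555.1405639648438, 142.48191833496094), (65.48976135253906, 67.15415954589844), 1.1941606998443604) [0.5540072  0.13529207]
[0.55412855 0.13193999 0.1615    ]
```

Emit:
{"name": "jog_arm", "arguments": {
  "increments": [
    {"linear": [0, -0.0153, 0.0565], "turn": 0},
    {"linear": [0, -0.0153, 0.0565], "turn": 0},
    {"linear": [0, -0.0153, 0.0565], "turn": 0},
    {"linear": [0, -0.0153, 0.0565], "turn": 0},
    {"linear": [0, -0.0153, 0.0565], "turn": 0}
  ]
}}

```text
time: 8.02
position: [0.5297, -0.041, 0.4643]
ee_rot: [-0.467, 0.531, -0.467, -0.531]
force: [0.2, 0.5, 0.1]
grip_width: 0.018
```

Emit:
{"name": "jog_arm", "arguments": {
  "increments": [
    {"linear": [0, -0.0153, 0.0565], "turn": 0},
    {"linear": [0, -0.0153, 0.0565], "turn": 0},
    {"linear": [0, -0.0153, 0.0565], "turn": 0},
    {"linear": [0, -0.0153, 0.0565], "turn": -0.0025},
    {"linear": [0, 0, 0], "turn": 0}
  ]
}}

```text
time: 8.65
position: [0.5529, 0.1342, 0.4639]
ee_rot: [0.466, -0.532, 0.465, 0.533]
force: [0.6, 0.0, -0.4]
grip_width: 0.0173
```

Run:
```python
from h import *
plan([.5535,.132,.465],97.55)
im2,_=optics.read_camera('scene'); im,_=optics.read_camera('top')
p=np.array(telemetry.read_state()['position'])
def crop(im,n,u0,v0,w,h,k,pts):
    a=cv2.resize(im[v0:v0+h,u0:u0+w],None,fx=k,fy=k,interpolation=cv2.INTER_CUBIC)
    for P,c in pts:
        u,v=proj(n,P); cv2.circle(a,(int((u+.5-u0)*k),int((v+.5-v0)*k)),1,c,-1)
    return a
foot=p-[0,0,.2635]; m=np.array([.5535,.132,.164])
a=crop(im2,'scene',205,85,80,90,6,[(foot,(0,0,255)),(foot+[0,0,.075],(0,0,255)),(m,(0,255,0))])
cv2.imwrite('pics/h1.png',a)
```

```text
t 8.65 p [0.5529 0.1342 0.4639] x [-0.     0.001 -1.   ] jaw 97.68 q [ 0.1   0.39  1.29  0.    1.46 -1.6 ] F [ 0.6  0.  -0.4] w 0.0173
shift before turn (shares) [-0.0015 -0.0004 -0.003 ]
turn tot 0.0028 deg 0.1
shift after turn [-0.0015 -0.0004 -0.003 ]
```

View pics/h1.png

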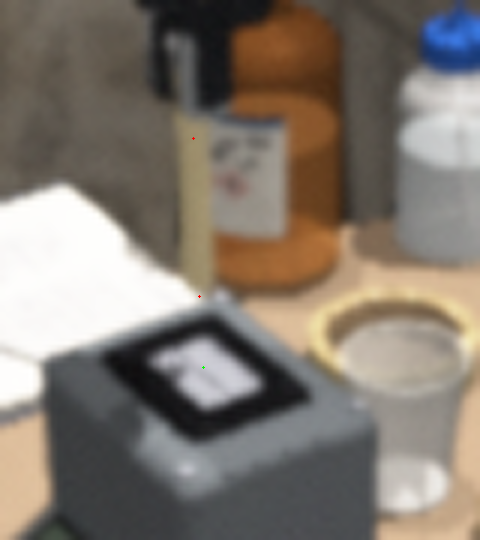

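In the view, tube and foot (199,294) agree with the prediction; the flap centre (205,371) is about 2 mm nearer the camera than my estimate. I'll aim at (0.553, 0.131).

Emit:
{"name": "jog_arm", "arguments": {
  "increments": [
    {"linear": [0, 0.0006, -0.0038], "turn": 0.002},
    {"linear": [0, 0, 0], "turn": 0},
    {"linear": [0, 0, 0], "turn": 0}
  ]
}}

```text
time: 9.12
position: [0.5531, 0.1279, 0.464]
ee_rot: [-0.466, 0.531, -0.466, -0.531]
force: [-0.0, -0.2, 0.3]
grip_width: 0.0177
```

```bash
python3 -c "
from h import *
plan([.553,.131,.465],97.55)
u,v=proj('scene',[.553,.131,.164]);print((u+.5-205)*6,(v+.5-85)*6)"
```

```text
t 9.12 p [0.5531 0.1279 0.464 ] x [ 0. -0. -1.] jaw 97.45 q [ 0.09  0.39  1.3  -0.    1.46 -1.61] F [-0.  -0.2  0.3] w 0.0177
shift before turn (shares) [-0.0013 -0.0004  0.0042]
turn tot -0.0023 deg -0.1
shift after turn [-0.0013 -0.0004  0.0042]
203.27258406027164 368.5213089667857
```

Emit:
{"name": "jog_arm", "arguments": {
  "increments": [
    {"linear": [0, 0, 0.0042], "turn": 0},
    {"linear": [0, 0, 0], "turn": 0},
    {"linear": [0.02, 0, 0], "turn": 0},
    {"linear": [0.014, 0, 0], "turn": 0},
    {"linear": [0.01, 0, 0], "turn": 0}
  ]
}}

```text
time: 9.75
position: [0.5526, 0.1318, 0.4296]
ee_rot: [0.466, -0.531, 0.467, 0.532]
force: [-0.1, 0.2, -0.4]
grip_width: 0.0177
```

Emit:
{"name": "jog_arm", "arguments": {
  "increments": [
    {"linear": [0.01, 0, 0], "turn": 0},
    {"linear": [0.01, 0, 0], "turn": 0},
    {"linear": [0.01, 0, 0], "turn": 0}
  ]
}}

```text
time: 10.12
position: [0.5527, 0.1318, 0.4084]
ee_rot: [-0.466, 0.532, -0.466, -0.532]
force: [0.7, 0.7, 0.6]
grip_width: 0.0179
```

Emit:
{"name": "jog_arm", "arguments": {
  "increments": [
    {"linear": [0.01, 0, 0], "turn": 0},
    {"linear": [0.01, 0, 0], "turn": 0},
    {"linear": [0.01, 0, 0], "turn": 0}
  ]
}}

```text
time: 10.5
position: [0.5526, 0.1318, 0.3853]
ee_rot: [0.466, -0.532, 0.466, 0.532]
force: [0.2, -0.3, 0.2]
grip_width: 0.0177
```

Emit:
{"name": "jog_arm", "arguments": {
  "increments": [
    {"linear": [0.006, 0, 0], "turn": 0},
    {"linear": [0.006, 0, 0], "turn": 0}
  ]
}}

```text
time: 10.75
position: [0.5527, 0.1318, 0.3766]
ee_rot: [-0.466, 0.532, -0.466, -0.532]
force: [-0.0, 0.2, 0.4]
grip_width: 0.0176
```

Emit:
{"name": "jog_arm", "arguments": {
  "increments": [
    {"linear": [0.005, 0, 0], "turn": 0},
    {"linear": [0.005, 0, 0], "turn": 0}
  ]
}}

```text
time: 11.0
position: [0.5527, 0.1318, 0.3693]
ee_rot: [-0.466, 0.532, -0.466, -0.532]
force: [-0.4, -1.0, 0.5]
grip_width: 0.0176
```

Emit:
{"name": "jog_arm", "arguments": {
  "increments": [
    {"linear": [0.003, 0, 0], "turn": 0},
    {"linear": [0.003, 0, 0], "turn": 0}
  ]
}}

```text
time: 11.25
position: [0.5527, 0.1318, 0.3649]
ee_rot: [-0.466, 0.532, -0.466, -0.532]
force: [0.2, 0.8, 1.2]
grip_width: 0.0177
```

Emit:
{"name": "jog_arm", "arguments": {
  "increments": [
    {"linear": [0.003, 0, 0], "turn": 0},
    {"linear": [0.003, 0, 0], "turn": 0}
  ]
}}

```text
time: 11.5
position: [0.5527, 0.1318, 0.3603]
ee_rot: [-0.466, 0.532, -0.466, -0.532]
force: [0.1, 0.6, 0.7]
grip_width: 0.0178
```

Emit:
{"name": "jog_arm", "arguments": {
  "increments": [
    {"linear": [0.003, 0, 0], "turn": 0},
    {"linear": [0, 0, 0], "turn": 0}
  ]
}}

```text
time: 11.75
position: [0.5526, 0.1318, 0.3577]
ee_rot: [0.466, -0.532, 0.466, 0.532]
force: [0.5, -0.6, -1.8]
grip_width: 0.0176
```

Emit:
{"name": "jog_arm", "arguments": {
  "increments": [
    {"linear": [0.003, 0, 0], "turn": 0},
    {"linear": [0, 0, 0], "turn": 0}
  ]
}}

```text
time: 12.0
position: [0.5526, 0.1318, 0.3557]
ee_rot: [0.466, -0.532, 0.466, 0.532]
force: [0.1, 0.7, -1.4]
grip_width: 0.0179
```

Emit:
{"name": "jog_arm", "arguments": {
  "increments": [
    {"linear": [0.003, 0, 0], "turn": 0},
    {"linear": [0, 0, 0], "turn": 0}
  ]
}}

```text
time: 12.25
position: [0.5527, 0.1317, 0.3535]
ee_rot: [-0.466, 0.532, -0.466, -0.532]
force: [0.5, 0.7, -1.0]
grip_width: 0.0178
```

Emit:
{"name": "jog_arm", "arguments": {
  "increments": [
    {"linear": [0.003, 0, 0], "turn": 0},
    {"linear": [0, 0, 0], "turn": 0}
  ]
}}

```text
time: 12.5
position: [0.5527, 0.1316, 0.3512]
ee_rot: [-0.466, 0.532, -0.466, -0.532]
force: [0.4, -0.9, 0.4]
grip_width: 0.0175
```

Emit:
{"name": "jog_arm", "arguments": {
  "increments": [
    {"linear": [0.003, 0, 0], "turn": 0},
    {"linear": [0, 0, 0], "turn": 0}
  ]
}}

```text
time: 12.75
position: [0.5527, 0.1317, 0.3489]
ee_rot: [-0.466, 0.532, -0.466, -0.532]
force: [0.2, -1.2, 0.1]
grip_width: 0.0175
```

Emit:
{"name": "jog_arm", "arguments": {
  "increments": [
    {"linear": [0.003, 0, 0], "turn": 0},
    {"linear": [0.003, 0, 0], "turn": 0}
  ]
}}

```text
time: 13.0
position: [0.5527, 0.1317, 0.3447]
ee_rot: [-0.466, 0.532, -0.466, -0.532]
force: [0.3, -1.7, 2.2]
grip_width: 0.0173
```

Emit:
{"name": "jog_arm", "arguments": {
  "increments": [
    {"linear": [0.003, 0, 0], "turn": 0},
    {"linear": [0.0015, 0, 0], "turn": 0},
    {"linear": [0, 0, 0], "turn": 0}
  ]
}}

```text
time: 13.38
position: [0.5526, 0.1317, 0.341]
ee_rot: [0.466, -0.532, 0.466, 0.532]
force: [0.9, -1.5, 0.5]
grip_width: 0.0178
```

Run:
```python
from h import *
plan([.5527,.1317,.341],97.55)
im2,_=optics.read_camera('scene')
cv2.imwrite('pics/i1.png',cv2.resize(im2[85:175,195:295],(600,540),interpolation=cv2.INTER_CUBIC))
```

```text
t 13.38 p [0.5526 0.1317 0.341 ] x [-0. -0. -1.] jaw 97.54 q [ 0.1   0.48  1.5  -0.    1.17 -1.6 ] F [ 0.9 -1.5  0.5] w 0.0178
shift before turn (shares) [ 0.     -0.0001 -0.0001]
turn tot -0.0003 deg -0.0
shift after turn [ 0.     -0.0001 -0.0001]
```

View pics/i1.png

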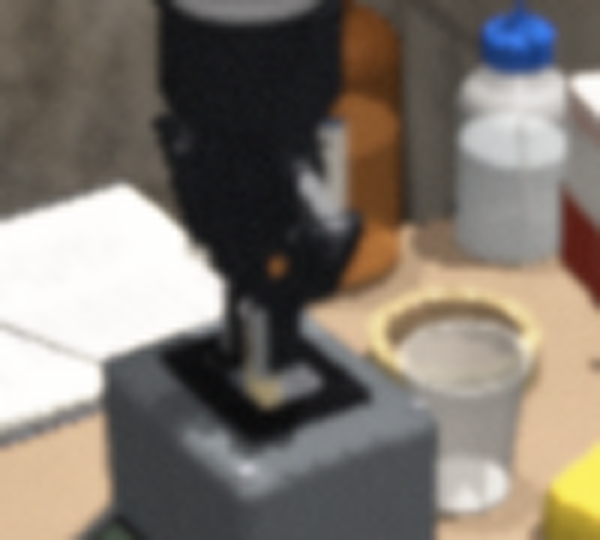

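The tube is in the mouth at crop (265,390), upright with no side force. I release it above the collar, rise, and shut the fingers.

Emit:
{"name": "jog_arm", "arguments": {
  "increments": [
    {"linear": [0, 0, 0], "turn": 0},
    {"linear": [0, 0, 0], "turn": 0},
    {"linear": [0, 0, 0], "turn": 0},
    {"linear": [0, 0, 0], "turn": 0}
  ],
  "grip": 0.5
}}

```text
time: 13.92
position: [0.5526, 0.1318, 0.3413]
ee_rot: [0.466, -0.532, 0.466, 0.532]
force: [-0.5, 0.0, -0.8]
grip_width: 0.0426
```

Emit:
{"name": "jog_arm", "arguments": {
  "increments": [
    {"linear": [-0.01, 0, 0], "turn": 0},
    {"linear": [-0.02, 0, 0], "turn": 0},
    {"linear": [-0.02, 0, 0], "turn": 0},
    {"linear": [-0.012, 0, 0], "turn": 0},
    {"linear": [0, 0, 0], "turn": 0}
  ]
}}

```text
time: 14.55
position: [0.5527, 0.1318, 0.3889]
ee_rot: [-0.467, 0.532, -0.466, -0.531]
force: [0.3, -0.9, -0.4]
grip_width: 0.0424
```

Emit:
{"name": "jog_arm", "arguments": {
  "increments": [
    {"linear": [0, 0, 0], "turn": 0},
    {"linear": [0, 0, 0], "turn": 0},
    {"linear": [0, 0, 0], "turn": 0},
    {"linear": [0, 0, 0], "turn": 0},
    {"linear": [0, 0, 0], "turn": 0}
  ],
  "grip": 0
}}

```text
time: 15.18
position: [0.5527, 0.1318, 0.3877]
ee_rot: [-0.466, 0.532, -0.466, -0.532]
force: [0.3, -0.6, -0.4]
grip_width: -0.0001
```

Run:
```python
from h import *
plan([.5527,.1317,.3725],97.55)
im2,_=optics.read_camera('scene')
cv2.imwrite('pics/i2.png',cv2.resize(im2[85:175,195:295],(600,540),interpolation=cv2.INTER_CUBIC))
```

```text
t 15.18 p [0.5527 0.1318 0.3877] x [-0. -0. -1.] jaw 97.54 q [ 0.1   0.43  1.43 -0.    1.28 -1.6 ] F [ 0.3 -0.6 -0.4] w -0.0001
shift before turn (shares) [ 0.0203 -0.     -0.0001]
turn tot -0.0003 deg -0.0
shift after turn [ 0.0203 -0.     -0.0001]
```

View pics/i2.png

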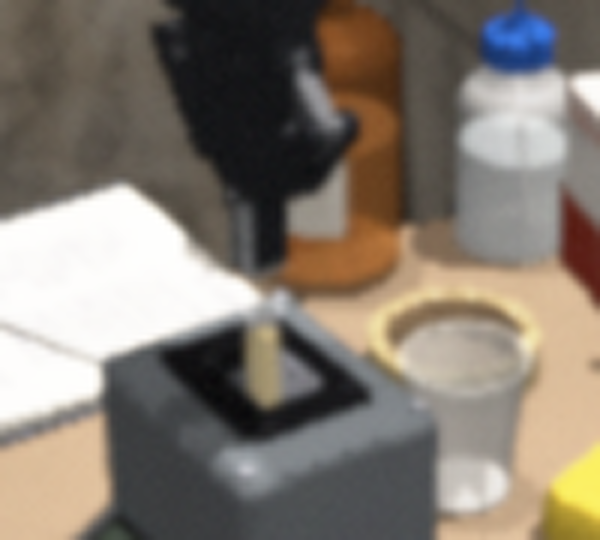

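The tube stands upright in the mouth at crop (265,365), and the shut fingertips are above it. Now the push.

Emit:
{"name": "jog_arm", "arguments": {
  "increments": [
    {"linear": [0.01, 0, 0], "turn": 0},
    {"linear": [0.008, 0, 0], "turn": 0},
    {"linear": [0.004, 0, 0], "turn": 0},
    {"linear": [0.003, 0, 0], "turn": 0}
  ]
}}

```text
time: 15.72
position: [0.5527, 0.1318, 0.3687]
ee_rot: [0.466, -0.532, 0.466, 0.532]
force: [-0.8, -0.1, 2.5]
grip_width: 0.0
```

Emit:
{"name": "jog_arm", "arguments": {
  "increments": [
    {"linear": [0.004, 0, 0], "turn": 0},
    {"linear": [0.004, 0, 0], "turn": 0},
    {"linear": [0.004, 0, 0], "turn": 0}
  ]
}}

```text
time: 16.1
position: [0.5527, 0.1318, 0.3602]
ee_rot: [-0.466, 0.532, -0.466, -0.532]
force: [0.2, -0.1, 2.8]
grip_width: 0.0002
```

Emit:
{"name": "jog_arm", "arguments": {
  "increments": [
    {"linear": [0.004, 0, 0], "turn": 0},
    {"linear": [0.004, 0, 0], "turn": 0},
    {"linear": [0.004, 0, 0], "turn": 0}
  ]
}}

```text
time: 16.48
position: [0.5527, 0.1317, 0.3508]
ee_rot: [-0.466, 0.532, -0.466, -0.532]
force: [0.3, -1.1, 2.4]
grip_width: 0.0
```

Emit:
{"name": "jog_arm", "arguments": {
  "increments": [
    {"linear": [0.004, 0, 0], "turn": 0},
    {"linear": [0.004, 0, 0], "turn": 0},
    {"linear": [0.004, 0, 0], "turn": 0}
  ]
}}

```text
time: 16.85
position: [0.5527, 0.1317, 0.3418]
ee_rot: [-0.466, 0.532, -0.466, -0.532]
force: [0.4, -0.8, 3.8]
grip_width: -0.0002
```

Emit:
{"name": "jog_arm", "arguments": {
  "increments": [
    {"linear": [0.004, 0, 0], "turn": 0},
    {"linear": [0.004, 0, 0], "turn": 0},
    {"linear": [0.004, 0, 0], "turn": 0}
  ]
}}

```text
time: 17.23
position: [0.5527, 0.1317, 0.3328]
ee_rot: [-0.466, 0.532, -0.466, -0.532]
force: [0.5, -0.0, 3.1]
grip_width: 0.0003
```

Emit:
{"name": "jog_arm", "arguments": {
  "increments": [
    {"linear": [0.004, 0, 0], "turn": 0},
    {"linear": [0.004, 0, 0], "turn": 0}
  ]
}}

```text
time: 17.48
position: [0.5527, 0.1317, 0.3268]
ee_rot: [-0.466, 0.532, -0.466, -0.532]
force: [0.1, -1.7, 2.9]
grip_width: 0.0
```

Emit:
{"name": "jog_arm", "arguments": {
  "increments": [
    {"linear": [0.002, 0, 0], "turn": 0},
    {"linear": [0.002, 0, 0], "turn": 0}
  ]
}}

```text
time: 17.73
position: [0.5527, 0.1317, 0.3239]
ee_rot: [-0.466, 0.532, -0.466, -0.532]
force: [0.1, -2.5, 4.2]
grip_width: 0.0003
```

Emit:
{"name": "jog_arm", "arguments": {
  "increments": [
    {"linear": [0.002, 0, 0], "turn": 0},
    {"linear": [0.002, 0, 0], "turn": 0}
  ]
}}

```text
time: 17.98
position: [0.5527, 0.1318, 0.3212]
ee_rot: [-0.466, 0.532, -0.466, -0.532]
force: [-0.2, -1.2, 5.2]
grip_width: 0.0001
```

Emit:
{"name": "jog_arm", "arguments": {
  "increments": [
    {"linear": [0.001, 0, 0], "turn": 0},
    {"linear": [0.001, 0, 0], "turn": 0}
  ]
}}

```text
time: 18.23
position: [0.5527, 0.1317, 0.3196]
ee_rot: [-0.466, 0.532, -0.466, -0.532]
force: [0.4, -0.6, 4.7]
grip_width: -0.0001
```

Emit:
{"name": "jog_arm", "arguments": {
  "increments": [
    {"linear": [0.001, 0, 0], "turn": 0},
    {"linear": [0.001, 0, 0], "turn": 0}
  ]
}}

```text
time: 18.48
position: [0.5527, 0.1318, 0.318]
ee_rot: [-0.466, 0.532, -0.466, -0.532]
force: [-0.9, -1.4, 4.7]
grip_width: -0.0003
```

Emit:
{"name": "jog_arm", "arguments": {
  "increments": [
    {"linear": [0.001, 0, 0], "turn": 0},
    {"linear": [0, 0, 0], "turn": 0}
  ]
}}

```text
time: 18.73
position: [0.5526, 0.1318, 0.317]
ee_rot: [0.466, -0.532, 0.466, 0.532]
force: [-0.0, -0.7, 3.0]
grip_width: -0.0001
```

Emit:
{"name": "jog_arm", "arguments": {
  "increments": [
    {"linear": [0.001, 0, 0], "turn": 0},
    {"linear": [0, 0, 0], "turn": 0}
  ]
}}

```text
time: 18.98
position: [0.5526, 0.1318, 0.3164]
ee_rot: [0.466, -0.532, 0.466, 0.532]
force: [0.7, -0.8, 3.1]
grip_width: 0.0002
```

Emit:
{"name": "jog_arm", "arguments": {
  "increments": [
    {"linear": [0.001, 0, 0], "turn": 0},
    {"linear": [0, 0, 0], "turn": 0}
  ]
}}

```text
time: 19.23
position: [0.5526, 0.1318, 0.3157]
ee_rot: [0.466, -0.532, 0.466, 0.532]
force: [0.2, -0.7, 2.5]
grip_width: -0.0002
```

Emit:
{"name": "jog_arm", "arguments": {
  "increments": [
    {"linear": [0.001, 0, 0], "turn": 0},
    {"linear": [0, 0, 0], "turn": 0}
  ]
}}

```text
time: 19.48
position: [0.5526, 0.1318, 0.3149]
ee_rot: [0.466, -0.532, 0.466, 0.532]
force: [-0.5, -0.4, 2.1]
grip_width: 0.0002
```

Emit:
{"name": "jog_arm", "arguments": {
  "increments": [
    {"linear": [0.001, 0, 0], "turn": 0},
    {"linear": [0, 0, 0], "turn": 0}
  ]
}}

```text
time: 19.73
position: [0.5526, 0.1318, 0.3142]
ee_rot: [0.466, -0.532, 0.466, 0.532]
force: [0.4, 0.4, 3.4]
grip_width: -0.0
```

Emit:
{"name": "jog_arm", "arguments": {
  "increments": [
    {"linear": [0.001, 0, 0], "turn": 0},
    {"linear": [0, 0, 0], "turn": 0}
  ]
}}

```text
time: 19.98
position: [0.5526, 0.1318, 0.3134]
ee_rot: [0.466, -0.532, 0.466, 0.532]
force: [0.8, -0.4, 3.0]
grip_width: 0.0001
```

Emit:
{"name": "jog_arm", "arguments": {
  "increments": [
    {"linear": [0.001, 0, 0], "turn": 0},
    {"linear": [0, 0, 0], "turn": 0}
  ]
}}

```text
time: 20.23
position: [0.5527, 0.1318, 0.3127]
ee_rot: [0.466, -0.532, 0.466, 0.532]
force: [0.5, 0.1, 3.2]
grip_width: 0.0001
```

Emit:
{"name": "jog_arm", "arguments": {
  "increments": [
    {"linear": [0.001, 0, 0], "turn": 0},
    {"linear": [0, 0, 0], "turn": 0}
  ]
}}

```text
time: 20.48
position: [0.5526, 0.1318, 0.312]
ee_rot: [-0.466, 0.532, -0.466, -0.532]
force: [0.6, -1.1, 3.5]
grip_width: 0.0001
```

Emit:
{"name": "jog_arm", "arguments": {
  "increments": [
    {"linear": [0.001, 0, 0], "turn": 0},
    {"linear": [0, 0, 0], "turn": 0}
  ]
}}

```text
time: 20.72
position: [0.5527, 0.1318, 0.3112]
ee_rot: [0.466, -0.532, 0.466, 0.532]
force: [-0.1, -0.1, 2.6]
grip_width: 0.0004
```

Emit:
{"name": "jog_arm", "arguments": {
  "increments": [
    {"linear": [0.001, 0, 0], "turn": 0},
    {"linear": [0, 0, 0], "turn": 0}
  ]
}}

```text
time: 20.98
position: [0.5526, 0.1318, 0.3104]
ee_rot: [0.466, -0.532, 0.466, 0.532]
force: [1.2, 0.4, 3.7]
grip_width: 0.0004
```

Emit:
{"name": "jog_arm", "arguments": {
  "increments": [
    {"linear": [0.001, 0, 0], "turn": 0},
    {"linear": [0, 0, 0], "turn": 0}
  ]
}}

```text
time: 21.22
position: [0.5527, 0.1318, 0.3097]
ee_rot: [0.466, -0.532, 0.466, 0.532]
force: [1.0, -0.0, 2.8]
grip_width: 0.0001
```

Emit:
{"name": "jog_arm", "arguments": {
  "increments": [
    {"linear": [0.001, 0, 0], "turn": 0},
    {"linear": [0, 0, 0], "turn": 0}
  ]
}}

```text
time: 21.48
position: [0.5527, 0.1318, 0.309]
ee_rot: [-0.466, 0.532, -0.466, -0.532]
force: [0.3, -0.8, 2.7]
grip_width: 0.0
```

Emit:
{"name": "jog_arm", "arguments": {
  "increments": [
    {"linear": [0.001, 0, 0], "turn": 0},
    {"linear": [0, 0, 0], "turn": 0}
  ]
}}

```text
time: 21.72
position: [0.5527, 0.1318, 0.3083]
ee_rot: [-0.466, 0.532, -0.466, -0.532]
force: [0.7, -0.6, 3.0]
grip_width: 0.0002
```

Emit:
{"name": "jog_arm", "arguments": {
  "increments": [
    {"linear": [0.001, 0, 0], "turn": 0},
    {"linear": [0, 0, 0], "turn": 0}
  ]
}}

```text
time: 21.98
position: [0.5526, 0.1318, 0.3075]
ee_rot: [0.466, -0.532, 0.466, 0.532]
force: [0.1, -0.0, 1.7]
grip_width: 0.0001
```

Emit:
{"name": "jog_arm", "arguments": {
  "increments": [
    {"linear": [0.001, 0, 0], "turn": 0},
    {"linear": [0, 0, 0], "turn": 0}
  ]
}}

```text
time: 22.22
position: [0.5527, 0.1318, 0.3067]
ee_rot: [-0.466, 0.532, -0.466, -0.532]
force: [0.6, -0.7, 2.7]
grip_width: 0.0002
```

Emit:
{"name": "jog_arm", "arguments": {
  "increments": [
    {"linear": [0.001, 0, 0], "turn": 0},
    {"linear": [0, 0, 0], "turn": 0}
  ]
}}

```text
time: 22.48
position: [0.5527, 0.1318, 0.306]
ee_rot: [-0.466, 0.532, -0.466, -0.532]
force: [0.1, 0.6, 2.7]
grip_width: -0.0003
```

Emit:
{"name": "jog_arm", "arguments": {
  "increments": [
    {"linear": [0.001, 0, 0], "turn": 0},
    {"linear": [0, 0, 0], "turn": 0}
  ]
}}

```text
time: 22.72
position: [0.5527, 0.1318, 0.3055]
ee_rot: [-0.466, 0.532, -0.466, -0.532]
force: [0.9, -0.8, 4.5]
grip_width: -0.0002
```

Emit:
{"name": "jog_arm", "arguments": {
  "increments": [
    {"linear": [0.001, 0, 0], "turn": 0},
    {"linear": [0, 0, 0], "turn": 0}
  ]
}}

```text
time: 22.98
position: [0.5528, 0.1318, 0.3053]
ee_rot: [-0.466, 0.532, -0.466, -0.531]
force: [-0.6, -0.9, 7.7]
grip_width: -0.0001
```

Emit:
{"name": "jog_arm", "arguments": {
  "increments": [
    {"linear": [0.001, 0, 0], "turn": 0},
    {"linear": [0, 0, 0], "turn": 0}
  ]
}}

```text
time: 23.22
position: [0.5529, 0.1318, 0.3051]
ee_rot: [-0.467, 0.532, -0.465, -0.531]
force: [-1.0, -0.1, 10.6]
grip_width: -0.0001
```

The arm stalls at 0.3051 while the force climbs 4.5 → 7.7 → 10.6 N, so the tube is home with its top about 32 mm down. Now I withdraw.

Emit:
{"name": "jog_arm", "arguments": {
  "increments": [
    {"linear": [-0.003, 0, 0], "turn": 0},
    {"linear": [-0.006, 0, 0], "turn": 0},
    {"linear": [-0.01, 0, 0], "turn": 0},
    {"linear": [-0.012, 0, 0], "turn": 0},
    {"linear": [-0.015, 0, 0], "turn": 0}
  ]
}}

```text
time: 23.85
position: [0.5528, 0.1318, 0.3394]
ee_rot: [-0.466, 0.532, -0.466, -0.532]
force: [-0.4, -0.2, -0.0]
grip_width: -0.0002
```

Emit:
{"name": "jog_arm", "arguments": {
  "increments": [
    {"linear": [-0.03, 0, 0], "turn": 0},
    {"linear": [-0.05, 0, 0], "turn": 0},
    {"linear": [-0.05, 0, 0], "turn": 0},
    {"linear": [-0.03, 0, 0], "turn": 0},
    {"linear": [0, 0, 0], "turn": 0}
  ]
}}

```text
time: 24.48
position: [0.5526, 0.1318, 0.4609]
ee_rot: [-0.467, 0.533, -0.465, -0.53]
force: [-0.4, -0.1, 0.1]
grip_width: -0.0002
```

Emit:
{"name": "jog_arm", "arguments": {
  "increments": [
    {"linear": [0, 0, -0.05], "turn": 0},
    {"linear": [0, 0, -0.06], "turn": 0},
    {"linear": [0, 0, -0.06], "turn": 0},
    {"linear": [0, 0, -0.05], "turn": 0},
    {"linear": [0, 0, 0], "turn": 0}
  ]
}}

```text
time: 25.1
position: [0.5744, -0.0342, 0.4568]
ee_rot: [0.467, -0.53, 0.468, 0.531]
force: [-0.6, 0.2, 0.2]
grip_width: -0.0001
```

Run:
```python
from h import *
plan([.5527,.1317,.3725],97.55)
im2,_=optics.read_camera('scene'); im,d=optics.read_camera('top')
r=lambda a:cv2.resize(a,(400,400),interpolation=cv2.INTER_CUBIC)
cv2.imwrite('pics/j1.png',np.hstack([r(im2[115:175,210:270]),r(im[150:210,170:230])]))
```

```text
t 25.1 p [ 0.5744 -0.0342  0.4568] x [-0.002 -0.    -1.   ] jaw 97.32 q [-0.19  0.4   1.29 -0.    1.45 -1.89] F [-0.6  0.2  0.2] w -0.0001
shift before turn (shares) [1.125e-01 2.000e-04 2.231e-01]
turn tot -0.0051 deg -0.2
shift after turn [ 0.1125 -0.0007  0.2231]
```

View pics/j1.png

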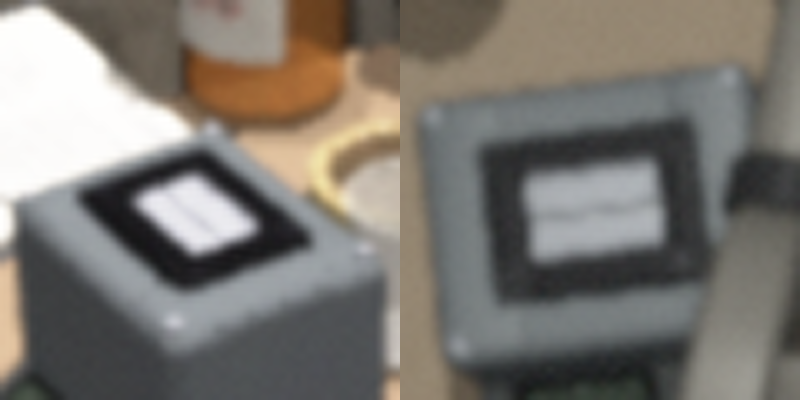

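Both flaps lie flat and shut in both views (left crop (195,215), right crop (593,212)), and the hand is well clear.

```bash
python3 -c "
from rig import ticket
print(ticket.finish_job())"
```

```text
the job is handed in; nothing more can be done
None
```

The sample tube is fully home in the turbidity meter, both flaps are shut over it, and the job is handed in. It took about 25 s on the robot's clock.

- **Insertion:** I gripped the tube above the rack deck, lowered it upright through the flaps into the shaft, and let go with its top about 31 mm above the collar. The shut fingertips then pushed it down.
- **Home by feel:** The push force mostly stayed around 3 N, rising briefly to about 5 N. It then climbed to 10.6 N as the arm stalled with the tube's top about 32 mm below the collar. That is inside the 20–33 mm range and well under the 20 N the glass stands. I took this as the seat on its stop; the seat cannot be seen in the pictures.
- **Last checks:** After I withdrew the hand, both cameras showed the flaps flat and shut. The force reading was about zero and the hand was clear. I took no final picture of the other tubes or bystanders, but saw no sign of touching any of them.
- **Disagreements along the way:** My first batch of move calls was refused because rows need both fields; nothing moved. The mouth position estimates differed by 2–4 mm, but no notable side force showed on the way in.

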